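# Cradle and clamp the safe's locking bolt

### The arm

A 6-joint arm with a two-finger parallel gripper is mounted at the origin on the work surface. World frame = base frame: x ahead of the robot, y to its left, z up, the work surface at z = 0. Lengths are in m, angles in rad, forces in N, time in s.
With the tool pointing down it reaches from about 0.375 to 0.825 m from the base axis. Payload 5.5 kg.
Tool frame: the origin (TCP) lies at the very end of the fingers, on their centre line; the grasp point (between the pads) lies 19 mm behind it (env.tcp_to_grasp is the y of the grasp point in the tool frame, in m); y points along the fingers, x is the direction in which the jaws open and shut, and the axes are right-handed (so a half turn about y gives the same grasp; the last joint's range is limited). The gripper opens to 85 mm and grips with 20 to 120 N. Pads are 22 mm wide; open, the fingers measure 114 mm over their backs; the gripper's body (76 mm by 85 mm) begins 54 mm behind the grasp point. The pads swing forward as they close: fully open they stand 13 mm farther back than shut.
Start: joints at [1.209, 0.314, -0.047, 1.21, 0, 1.571], TCP at [0.212, 0.561, 0.231] pointing down, gripper open.
Joint ranges: [-2.67, 2.67], [-0.69, 1.73], [-1.03, 1.25], [-2.08, 2.16], [-1.42, 1.45], [-3.14, 3.14]. Speed limits (rad/s): [2.39, 2.39, 3.01, 3.14, 3.14, 3.14].

### API

Orientations are given as a rotation vector (axis times angle).
In Python, from cell import env gives the robot as it stands. The module is installed in compiled form; this text tells all that it offers.
- The arm moves only by the tool carry_out, never from a script. Its argument "targets" is a list of rows, each an object of numbers: "x", "y", "z": the shift along the world's x, y, z in cm; "wx", "wy", "wz": the turn, a rotation vector about the world's x, y, z in rad. In form: [{"x": .., "y": .., "z": .., "wx": .., "wy": .., "wz": ..}, ...]. A call has 1 to 20 rows; each row is the pose to reach, as a shift and turn from the pose commanded when the call began; what a row does not reach only later rows make up. A row lasts 1/8 s, in which the tool goes at most 62.5 mm and 10.7 degrees, less where a joint would pass 70% of its speed; a pose out of reach is approached as far as the arm can. A call with a gripper value outside its range is refused whole. "claw" is the closure in counts, from 0 (fully open) to 255 (shut), set as the call begins (left out, the last holds). The fingers move at their own pace and stop on an object; the grip force is fixed at half the most. Time passes only in rows, so rows that repeat a pose let the fingers close. It gives the time, the measured TCP pose, the force and the opening at its end, in the units of the state.
- env.get_state(): the state, without advancing time (a new reading comes with each control period).
- env.read_camera(name): name is "scene" or "top" or "wrist"; returns a dict with "img" (400x640x3 uint8, red, green, blue), "mtx" (3x3 intrinsics, pixels), "T" (4x4, takes a point from camera to world coordinates). Camera axes: x right, y down, z forward; pixel columns grow to the right and rows downward; lengths in m; the calibration is good to about 2 mm. A picture is of the moment at which its call begins. There is no depth.
- env.sign_off(): hands the job in, once; it reports no verdict.
The state is a dict: "time_s": time; "joints": joint angles; "qd": joint speeds; "joint_efforts": joint torques, N m; "tcp_pos": TCP position; "tool_rot": TCP orientation; "force": force on the tool from outside, world axes, zero at the start; "ft_torque": the same for the moment, N m; "gripper_width": finger opening in m.
Only numpy, scipy, OpenCV 4.12 (cv2) and the standard library are available. Lean on these libraries where they do the work, as an engineer would, in place of code of your own. Each camera call takes 0.05 s, during which the arm holds its last target.

### The job

Roll the loose steel locking bolt along the fixture's deck, without lifting it off, over the lip into the vee, and let go so that it settles and centres itself while the clamp is still open. Then swing the clamp's hoop over and press its handle bar down by feel until the rubber presser bears on the bolt and stays gripping it when you let go: firmly, but without crushing it. Be gentle with the bolt throughout and leave the other things on the bench where they are.

Things in the scene. Friction and masses are not known exactly. Their poses are not given: they have to be found in the camera images.
- bolt: The locking bolt: plain steel cylinder 30 mm in diameter and 140 mm long, with a thin 18 mm spigot standing 14 mm out of one end; 0.5 to 0.9 kg. Origin at the middle of the 140 mm length, on its axis; its y axis runs along its length (it turns about y as it rolls). It starts lying on the fixture's deck, only roughly parallel to the vee. Bolt and fixture are oiled (friction about 0.3).
- fixture: Steel vee fixture fixed to the bench, base 212 x 150 mm; origin on the bench surface under the vee's line. Its y axis runs along the vee, its x axis points from the flat deck (near side) over the vee to the clamp's hinge. Deck, crest and vee are all 110 mm long in y. Two hinge posts 84 mm tall stand at x = 51 to 73, y = +-56 to +-68 mm.
- deck (a point): Middle of the flat deck's top, 33 mm above the bench, 86 mm before the vee's line (fixture x = -86 mm); the deck runs from x = -126 to -46 mm with an edge strip 5 mm higher at its outer end (x = -126 to -122).
- crest (a point): Middle of the lip between ramp and vee: 35 mm above the bench, at fixture x = -15 mm. A ramp rises 2 mm from the deck (x = -46 to -21 mm) to this crest; behind it the 90 degree vee begins, whose far face is higher (50 mm at x = +30 mm), so a bolt whose axis is pushed past the crest falls in by itself.
- vee (a point): Where the bolt's axis lies when seated: in the middle of the vee, 41.2 mm above the bench; axes as the fixture's.
- hinge (a point): The middle of the clamp's hinge axis, at x = 62 mm, 72 mm above the bench in the fixture's frame; the axis runs along the fixture's y; axes as the fixture's.
- bail: The clamp's hoop with its presser; origin on the hinge, arms along -x (towards the bar). Level over vee and deck when closed; starts about upright (80 to 100 degrees open). Stiff hinge (0.5 N m): stays where left, moves at 2 to 6 N on the bar. Arms 8 mm thick, 14 mm high at y = +-48 mm, joined by the bar and by a 14 mm wide beam 62 mm from the hinge, which carries the black rubber presser.
- beam (a point): Middle of the hoop's beam, on the arms' centre line, 62 mm from the hinge. Below it (when closed) hangs the presser, an 18 x 74 mm bar of springy rubber (12 N per mm) on two screws; its underside is 10 to 22 mm below this point, as the screws were set, differently each time: it meets the bolt 6 degrees above to 6 below level. It should stay bearing with over 4 N; over 25 N crushes.
- bar (a point): Middle of the clamp's black round handle bar, on its axis: diameter 14 mm, 88 mm free between the arms, along y, 130 mm from the hinge axis. To be taken or pressed between the arms from above. With the hoop nearly level, a final downward push of 6 to 11 N at the bar's middle sets the clamp well; the force rises by about 3 N per mm once the presser bears.
- wrench: Bystander: steel spanner, 160 mm; leave it alone.
- screwdriver: Bystander: screwdriver, 180 mm; leave it alone.
- oil_can: Bystander: grey can, 52 mm across, 130 mm tall; leave it alone.
- dial: Bystander: round safe dial, 68 mm across, 36 mm tall; leave it alone.
- short_bolt: Bystander: a shorter, thinner steel bolt (20 x 90 mm) lying in the open steel tray; not the one to clamp; leave it alone.
- lock_case: Bystander: flat brass lock case, 85 x 60 x 28 mm; leave it alone.
- torch: Bystander: black torch, 135 mm; leave it alone.
Things that resemble listed ones, but are neither listed nor needed, are in the scene too. Leave any blue or purple look-alike of the bolt alone.

How it is judged:
On the way, in this order (a step that is already met when the one before it is completed fails the run):
1. the bolt lies settled and centred in the vee, untouched, with the clamp still open (x of bolt in the frame of vee between -0.0025 and 0.0025 m and z of bolt in the frame of vee between -0.0025 and 0.002 m and y of bolt in the frame of vee between -0.015 and 0.015 m and angle between the y axis of bolt and the y axis of vee, either way round below 0.04 rad and contact force between the fingers and bolt below 0.2 N and linear speed of bolt below 0.02 m/s and z of bar in the frame of hinge above 0.1 m), for 0.3 s.
2. the clamp's presser bears on the seated bolt (x of bolt in the frame of vee between -0.0025 and 0.0025 m and z of bolt in the frame of vee between -0.0025 and 0.002 m and y of bolt in the frame of vee between -0.015 and 0.015 m and angle between the y axis of bolt and the y axis of vee, either way round below 0.04 rad and contact force between bail and bolt above 4 N), for 0.2 s.
At the end, for the whole second after the job is handed in: the bolt is at rest in the vee: its middle within 2.5 mm across, 2.5 mm in height and 15 mm along of the vee's seat, its axis within 0.04 rad of the vee's, and the presser, let go, bears on it with more than 4 N (all of step 2 and linear speed of bolt below 0.01 m/s); the robot touches nothing.
It fails at once if the bolt is lifted clear of the deck (its axis more than 17 mm above its seated height; rolling over the crest lifts it 9 mm) (z of bolt in the frame of vee above 0.017 m).
It fails at once if the bolt falls off the fixture (z of bolt in the frame of vee below -0.015 m).
It fails at once if the bolt is pushed or gripped with more than 25 N (contact force between the fingers and bolt above 25 N).
It fails at once if the presser crushes the bolt with more than 25 N (contact force between bail and bolt above 25 N).
It fails at once if a bystander is moved more than 30 mm (distance of any of wrench, screwdriver, oil_can, dial, short_bolt, lock_case, torch from where it was at the start of the episode above 0.03 m).
It also fails if it takes over 61 s, if anything falls off the work surface, if the arm or the gripper's body presses on something with over 40 N, if the wrist force passes 120 N, or if a joint passes its speed limit or range.

## Working session

There is one attempt and no reset: what is moved stays moved. The work goes in short steps, Python scripts to look and compute and a tool call to move; the robot and the scene stay as the last step left them, time stands still between calls to the robot, and variables do not carry over. Pictures are saved under pics/ and viewed, and the job is handed in when it is done.

Besides the shell and the picture viewer there is one more tool, called as name([rows], argument=value, ...), one row to a line, values as JSON. carry_out: Moves the arm, as the interface text tells. Its arguments: {"type":"object","properties":{"targets":{"type":"array","items":{"type":"object","properties":{"x":{"type":"number"},"y":{"type":"number"},"z":{"type":"number"},"wx":{"type":"number"},"wy":{"type":"number"},"wz":{"type":"number"}}}},"claw":{"type":"number"}},"required":["targets"]}

```bash
mkdir -p pics; ls
python3 - <<'E'
from cell import env
import cv2,numpy as np
s=env.get_state(); print({k:np.round(v,3) for k,v in s.items()}, env.tcp_to_grasp)
for n in ["scene","top","wrist"]:
    c=env.read_camera(n); cv2.imwrite(f"pics/{n}0.png",c["img"][:,:,::-1]); print(n,np.round(c["mtx"],1).tolist(),np.round(c["T"],3).tolist())
E
```

```text
pics
{'time_s': np.float64(0.0), 'joints': array([ 1.209,  0.314, -0.048,  1.21 , -0.   ,  1.571]), 'qd': array([ 0.   , -0.   ,  0.001,  0.   , -0.001, -0.   ]), 'joint_efforts': array([ 1.0000e-03, -5.3960e+01,  3.3974e+01,  1.9000e-02,  0.0000e+00,
        0.0000e+00]), 'tcp_pos': array([0.212, 0.561, 0.23 ]), 'tool_rot': array([-1.36 , -0.938,  0.94 ]), 'force': array([-0.129, -0.27 ,  0.64 ]), 'ft_torque': array([ 0.02 , -0.039,  0.002]), 'gripper_width': np.float64(0.085)} -0.0187
scene [[361.1, 0.0, 314.5], [0.0, 361.1, 198.9], [0.0, 0.0, 1.0]] [[0.627, 0.609, -0.486, 1.101], [0.779, -0.503, 0.374, -0.413], [-0.017, -0.613, -0.79, 0.935], [0.0, 0.0, 0.0, 1.0]]
top [[504.3, 0.0, 321.1], [0.0, 504.3, 204.7], [0.0, 0.0, 1.0]] [[-0.004, -0.996, 0.086, 0.447], [-1.0, 0.004, 0.003, 0.014], [-0.003, -0.086, -0.996, 1.657], [0.0, 0.0, 0.0, 1.0]]
wrist [[356.0, 0.0, 323.1], [0.0, 356.0, 201.8], [0.0, 0.0, 1.0]] [[0.353, 0.885, 0.303, 0.135], [0.935, -0.334, -0.116, 0.591], [-0.002, 0.324, -0.946, 0.372], [0.0, 0.0, 0.0, 1.0]]
```

View pics/scene0.png

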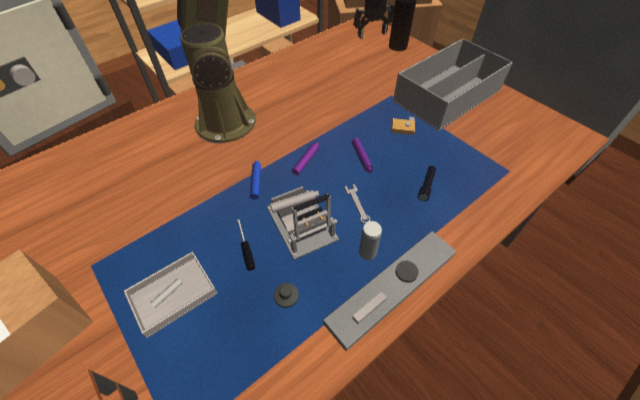

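View pics/top0.png

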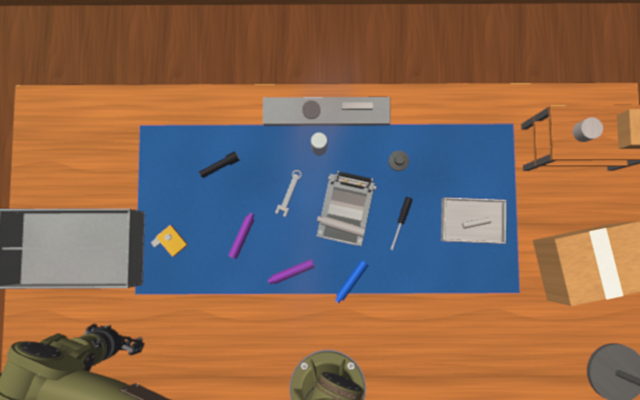

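View pics/wrist0.png

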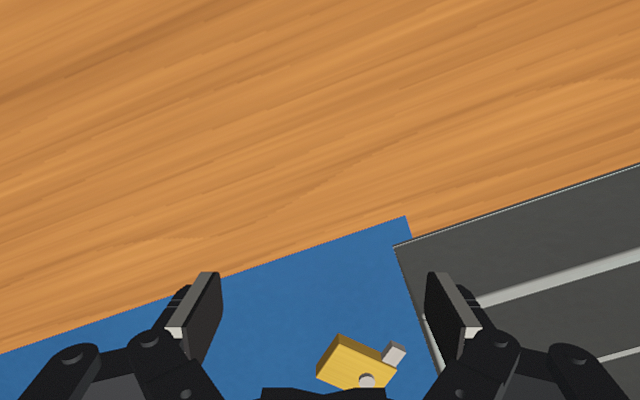

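The steel bolt on the fixture is at top (341,225) and scene (295,200). The look-alikes are purple at top (242,235) and (292,271), blue at (352,281), and the short bolt in the tray at (476,223). Only the one on the deck is plain steel and lies on the fixture. I'll confirm it in an enlarged crop.

Run:
```python
import cv2,numpy as np
a=cv2.imread("pics/top0.png")[160:255,300:395]; b=cv2.imread("pics/scene0.png")[180:265,255:350]
cv2.imwrite("pics/topcrop.png",cv2.resize(a,None,fx=6,fy=6,interpolation=cv2.INTER_CUBIC))
cv2.imwrite("pics/scenecrop.png",cv2.resize(b,None,fx=6,fy=6,interpolation=cv2.INTER_CUBIC))
```

```text
(no output)
```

View pics/topcrop.png

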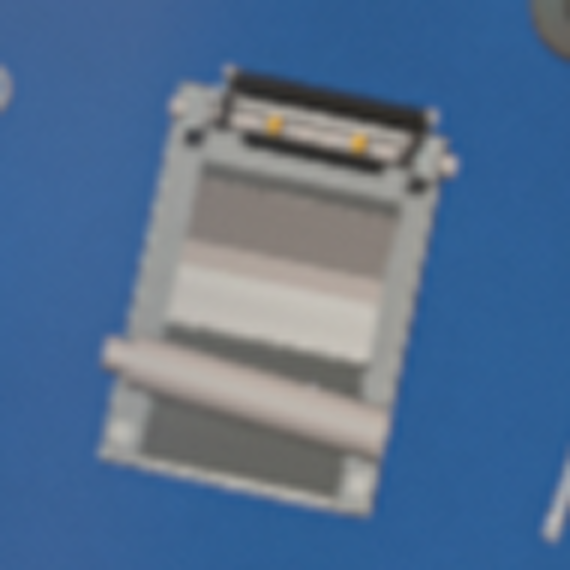

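View pics/scenecrop.png

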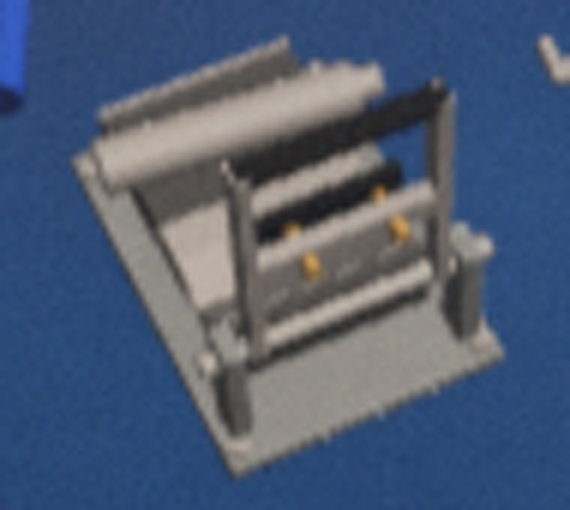

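The crops confirm a bare steel cylinder with a spigot lying across the deck, the hoop upright, and the hinge side farther from the robot. Next is a coarse fixture pose from the top view, then a closer look with the wrist camera.

```bash
cat > h.py <<'E'
from cell import env
import cv2,numpy as np
from scipy.spatial.transform import Rotation as R
def ray(c,px,z):
    px=np.atleast_2d(px).astype(float)
    d=np.c_[px,np.ones(len(px))]@np.linalg.inv(c["mtx"]).T@c["T"][:3,:3].T
    o=c["T"][:3,3]; return o+d*((z-o[2])/d[:,2])[:,None]
def proj(c,P):
    P=np.atleast_2d(P); q=(P-c["T"][:3,3])@c["T"][:3,:3]; q=q@c["mtx"].T; return q[:,:2]/q[:,2:]
def snap(n,f):
    c=env.read_camera(n); cv2.imwrite("pics/"+f,c["img"][:,:,::-1]); return c
E
python3 - <<'E'
from h import *
c=env.read_camera("top")
f=lambda u:np.array([300,160])+np.array(u)/6.-0.4
# near corners (base top ~8mm)
print(ray(c,[f((103,455)),f((368,515)),f((440,130)),f((185,90))],0.008))
print("crest?",ray(c,[f((165,325)),f((365,360))],0.035))
print("bolt ends",ray(c,[f((112,352)),f((385,432))],0.048))
s=env.get_state(); print(R.from_rotvec(s["tool_rot"]).as_matrix().round(3))
c2=env.read_camera("wrist"); print(c2["T"].round(3)[:3,3]-s["tcp_pos"])
E
```

```text
[[ 0.48816948  0.03331222  0.008     ]
 [ 0.45503272 -0.1105516   0.008     ]
 [ 0.66563017 -0.15236188  0.008     ]
 [ 0.68841753 -0.01244535  0.008     ]]
crest? [[ 5.57104059e-01 -5.43669171e-04  3.50000000e-02]
 [ 5.37824450e-01 -1.07791421e-01  3.50000000e-02]]
bolt ends [[ 0.54192498  0.02788023  0.048     ]
 [ 0.49874999 -0.117026    0.048     ]]
[[ 0.354 -0.    -0.935]
 [ 0.935 -0.001  0.354]
 [-0.001 -1.    -0.   ]]
[-0.07725494  0.03116865  0.14223831]
```

carry_out([
  {"x":5,"y":-6,"z":2,"wz":0.03},
  {"x":10,"y":-12,"z":2,"wz":0.06},
  {"x":13,"y":-18,"z":2,"wz":0.1},
  {"x":16,"y":-24,"z":2,"wz":0.14},
  {"x":19,"y":-30,"z":2,"wz":0.14},
  {"x":21,"y":-36,"z":2,"wz":0.14},
  {"x":23,"y":-42,"z":2,"wz":0.14},
  {"x":24,"y":-48,"z":2,"wz":0.14},
  {"x":25,"y":-54,"z":2,"wz":0.14},
  {"x":25,"y":-60,"z":2,"wz":0.14},
  {"x":25,"y":-60,"z":2,"wz":0.14},
  {"x":25,"y":-60,"z":2,"wz":0.14},
])

```text
invalid input at $.targets[0]: expected keys x, y, z, wx, wy, wz
```

Run:
```python
from h import *
snap("wrist","w1.png"); s=env.get_state(); print(s["tcp_pos"],s["force"],s["time_s"],s["joints"].round(2))
```

```text
[0.21231442 0.56098368 0.23100356] [-0.02418667  0.13817038 -0.06664346] 0.3 [ 1.21  0.31 -0.05  1.21  0.    1.57]
```

View pics/w1.png

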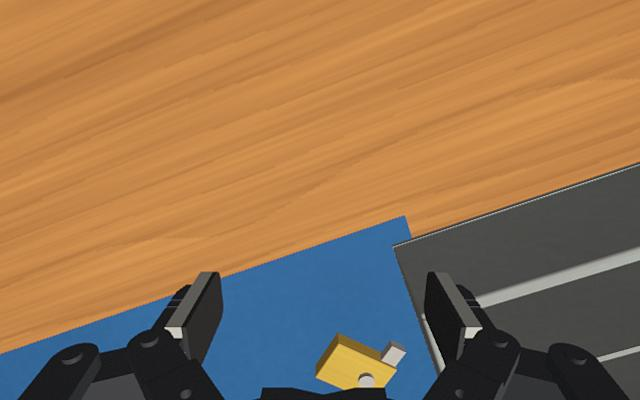

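The move was refused because every row needs all six keys, so the arm has not moved. I'll resend it in full.

carry_out([
  {"x":5,"y":-6,"z":2,"wx":0,"wy":0,"wz":0.03},
  {"x":10,"y":-12,"z":2,"wx":0,"wy":0,"wz":0.06},
  {"x":13,"y":-18,"z":2,"wx":0,"wy":0,"wz":0.1},
  {"x":16,"y":-24,"z":2,"wx":0,"wy":0,"wz":0.14},
  {"x":19,"y":-30,"z":2,"wx":0,"wy":0,"wz":0.14},
  {"x":21,"y":-36,"z":2,"wx":0,"wy":0,"wz":0.14},
  {"x":23,"y":-42,"z":2,"wx":0,"wy":0,"wz":0.14},
  {"x":24,"y":-48,"z":2,"wx":0,"wy":0,"wz":0.14},
  {"x":25,"y":-54,"z":2,"wx":0,"wy":0,"wz":0.14},
  {"x":25,"y":-60,"z":2,"wx":0,"wy":0,"wz":0.14},
  {"x":25,"y":-60,"z":2,"wx":0,"wy":0,"wz":0.14},
  {"x":25,"y":-60,"z":2,"wx":0,"wy":0,"wz":0.14},
])

```text
time_s: 1.8
tcp_pos: [0.4624, -0.0412, 0.2513]
tool_rot: [-1.308, -1.041, 1.041]
force: [-0.2, 0.0, 0.6]
gripper_width: 0.0856
```

Run:
```python
from h import *
snap("wrist","w1.png"); s=env.get_state(); print(s["tcp_pos"],s["force"],s["time_s"],s["joints"].round(2))
```

```text
[ 0.46227568 -0.0397441   0.25127823] [-0.3826365   0.45100361 -0.04435162] 1.85 [-0.09  0.05 -0.32  1.2   0.    0.14]
```

View pics/w1.png

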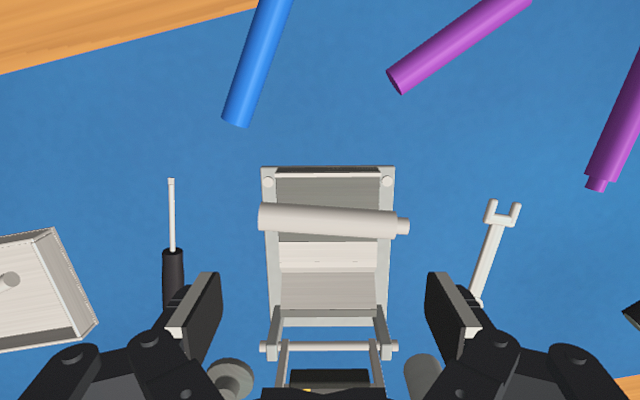

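The wrist view shows the whole fixture: base corners near (262,167) and (395,167), the bolt from (258,215) to (410,226) with its spigot on the right (+y). I'll enlarge it to pick the edges.

Run:
```python
import cv2
a=cv2.imread("pics/w1.png")[155:355,245:425]
cv2.imwrite("pics/w1c.png",cv2.resize(a[:120],None,fx=4.4,fy=4.4,interpolation=cv2.INTER_CUBIC))
cv2.imwrite("pics/w1d.png",cv2.resize(a[80:],None,fx=4.4,fy=4.4,interpolation=cv2.INTER_CUBIC))
```

```text
(no output)
```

View pics/w1c.png

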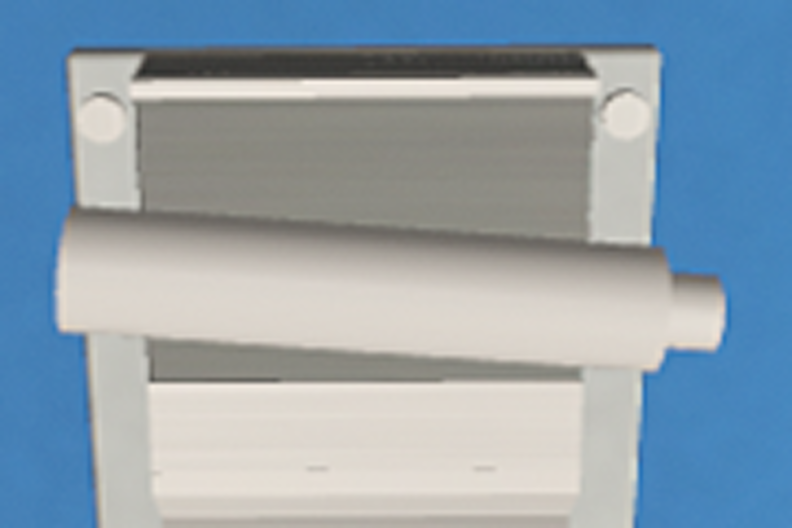

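View pics/w1d.png

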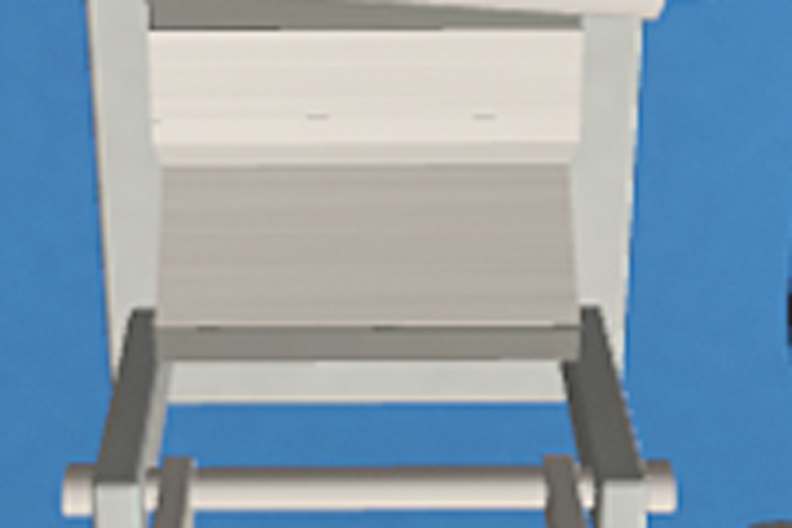

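Run:
```python
from h import *
c=env.read_camera("wrist")
C=lambda u,v:(245+u/4.4-.4,155+v/4.4-.4); D=lambda u,v:(245+u/4.4-.4,235+v/4.4-.4)
def show(n,L,z):
    p=ray(c,L,z); m=p.mean(0); d=p[1]-p[0]; print(n,m[:2].round(4),"len",np.linalg.norm(d).round(4),"yaw",np.arctan2(-d[0],d[1]).round(4)); return p
for n,L,z,xf in [("strip",[C(132,98),C(600,98)],.038,-.122),("ramp0",[C(150,381),C(582,381)],.033,-.046),("veefar",[D(155,327),D(580,327)],.05,.03)]:
    p=show(n,L,z); d=p[1]-p[0]; d/=np.linalg.norm(d); ex=np.array([d[1],-d[0]]); print("   origin",(p.mean(0)[:2]-xf*ex).round(4))
b=show("bolt",[C(64,270),C(660,310)],.048)
print(env.get_state()["time_s"])
```

```text
strip [ 0.4751 -0.0364] len 0.1095 yaw -0.2241
   origin [ 0.5941 -0.0635]
ramp0 [ 0.5484 -0.0527] len 0.1091 yaw -0.2242
   origin [ 0.5933 -0.0629]
veefar [ 0.6231 -0.0692] len 0.1097 yaw -0.2242
   origin [ 0.5939 -0.0625]
bolt [ 0.5182 -0.0468] len 0.1417 yaw -0.2962
1.9
```

Three independent features agree within 1 mm: the fixture origin is (0.594,-0.063) with yaw -0.224. The bolt is at fixture x = -77 mm, y = -1 mm, and turned -0.07 rad. Its measured length of 141.7 mm matches the given 140. Before descending I need to know where the open fingertips sit relative to the TCP.

Run:
```python
from h import *
c=env.read_camera("wrist"); s=env.get_state(); M=R.from_rotvec(s["tool_rot"]).as_matrix()
for y in (0,-.013,-.0187,-.03):
    print(y,[proj(c,s["tcp_pos"]+M@np.array([sx*.0425,y,z]))[0].round(0).tolist() for sx in(-1,1) for z in(-.011,.011)])
a=cv2.imread("pics/w1.png")[255:400,0:300]
cv2.imwrite("pics/fing.png",cv2.resize(a,None,fx=2.6,fy=2.6))
```

```text
0 [[230.0, 294.0], [225.0, 251.0], [414.0, 294.0], [418.0, 251.0]]
-0.013 [[222.0, 311.0], [217.0, 266.0], [421.0, 311.0], [426.0, 266.0]]
-0.0187 [[218.0, 320.0], [213.0, 273.0], [424.0, 320.0], [430.0, 273.0]]
-0.03 [[210.0, 339.0], [204.0, 289.0], [432.0, 339.0], [438.0, 289.0]]
```

View pics/fing.png

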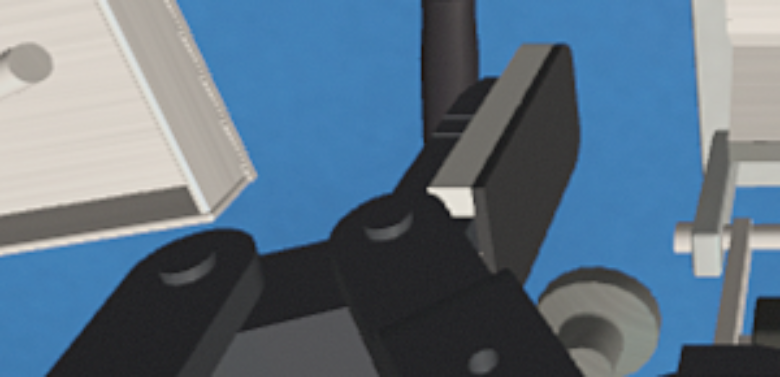

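The open pad tips lie about 12 mm behind the TCP, so a TCP z of 31 mm puts the tips near 43 mm, above the 38 mm strip and below the bolt's axis. I'll go down behind the bolt at fixture x = -119, with the jaws along the bolt.

carry_out([
  {"x":1.5,"y":0.2,"z":-5,"wx":0,"wy":0,"wz":0},
  {"x":1.5,"y":0.2,"z":-10,"wx":0,"wy":0,"wz":0},
  {"x":1.5,"y":0.2,"z":-15,"wx":0,"wy":0,"wz":0},
  {"x":1.5,"y":0.2,"z":-18,"wx":0,"wy":0,"wz":0},
  {"x":1.5,"y":0.2,"z":-20,"wx":0,"wy":0,"wz":0},
  {"x":1.5,"y":0.2,"z":-21,"wx":0,"wy":0,"wz":0},
  {"x":1.5,"y":0.2,"z":-22,"wx":0,"wy":0,"wz":0},
  {"x":1.5,"y":0.2,"z":-22,"wx":0,"wy":0,"wz":0},
])

```text
time_s: 2.95
tcp_pos: [0.4773, -0.0364, 0.0312]
tool_rot: [-1.305, -1.045, 1.045]
force: [-0.5, -0.6, 0.2]
gripper_width: 0.0854
```

Run:
```python
from h import *
snap("wrist","w2.png"); snap("scene","s2.png"); s=env.get_state(); print(s["tcp_pos"],s["force"],s["time_s"])
a=cv2.imread("pics/s2.png")[140:290,200:400]; cv2.imwrite("pics/s2.png",cv2.resize(a,None,fx=4,fy=4,interpolation=cv2.INTER_CUBIC))
```

```text
[ 0.47788818 -0.0367592   0.0318363 ] [0.31291602 0.85808422 0.23485328] 3.05
```

View pics/w2.png

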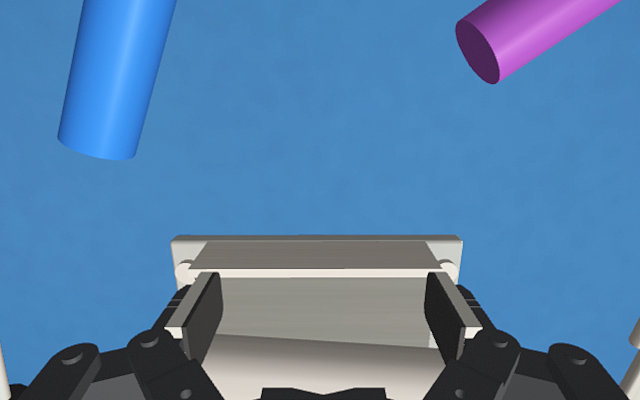

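View pics/s2.png

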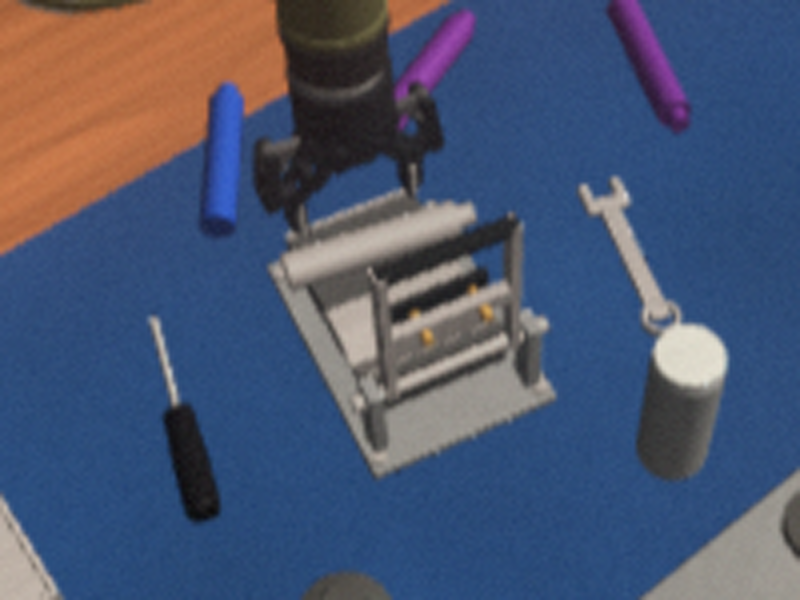

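Both fingers are behind the bolt, and it has not been touched. I'll push along fixture +x (0.975, -0.222) at about 30 mm/s as far as the ramp.

carry_out([
  {"x":0.39,"y":-0.09,"z":0,"wx":0,"wy":0,"wz":0},
  {"x":0.78,"y":-0.18,"z":0,"wx":0,"wy":0,"wz":0},
  {"x":1.17,"y":-0.27,"z":0,"wx":0,"wy":0,"wz":0},
  {"x":1.56,"y":-0.36,"z":0,"wx":0,"wy":0,"wz":0},
  {"x":1.95,"y":-0.44,"z":0,"wx":0,"wy":0,"wz":0},
  {"x":2.34,"y":-0.53,"z":0,"wx":0,"wy":0,"wz":0},
  {"x":2.73,"y":-0.62,"z":0,"wx":0,"wy":0,"wz":0},
  {"x":3.12,"y":-0.71,"z":0,"wx":0,"wy":0,"wz":0},
  {"x":3.51,"y":-0.8,"z":0,"wx":0,"wy":0,"wz":0},
  {"x":3.9,"y":-0.89,"z":0,"wx":0,"wy":0,"wz":0},
  {"x":4.29,"y":-0.98,"z":0,"wx":0,"wy":0,"wz":0},
  {"x":4.68,"y":-1.07,"z":0,"wx":0,"wy":0,"wz":0},
  {"x":5.07,"y":-1.15,"z":0,"wx":0,"wy":0,"wz":0},
])

```text
time_s: 4.68
tcp_pos: [0.5279, -0.0484, 0.0312]
tool_rot: [-1.305, -1.044, 1.045]
force: [-1.5, 0.7, 0.6]
gripper_width: 0.0854
```

Run:
```python
from h import *
snap("wrist","w3.png"); snap("scene","s3.png"); s=env.get_state(); print(s["tcp_pos"],s["force"],s["time_s"])
a=cv2.imread("pics/s3.png")[140:290,200:400]; cv2.imwrite("pics/s3.png",cv2.resize(a,None,fx=4,fy=4,interpolation=cv2.INTER_CUBIC))
```

```text
[ 0.52889729 -0.0484848   0.03140283] [-0.36401848  0.57503855  0.13493827] 4.775
```

View pics/w3.png

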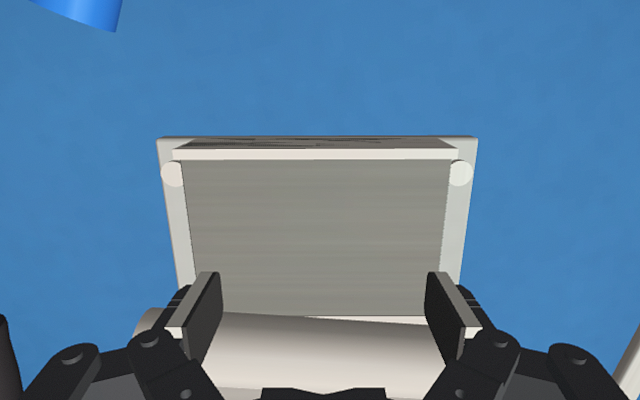

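View pics/s3.png

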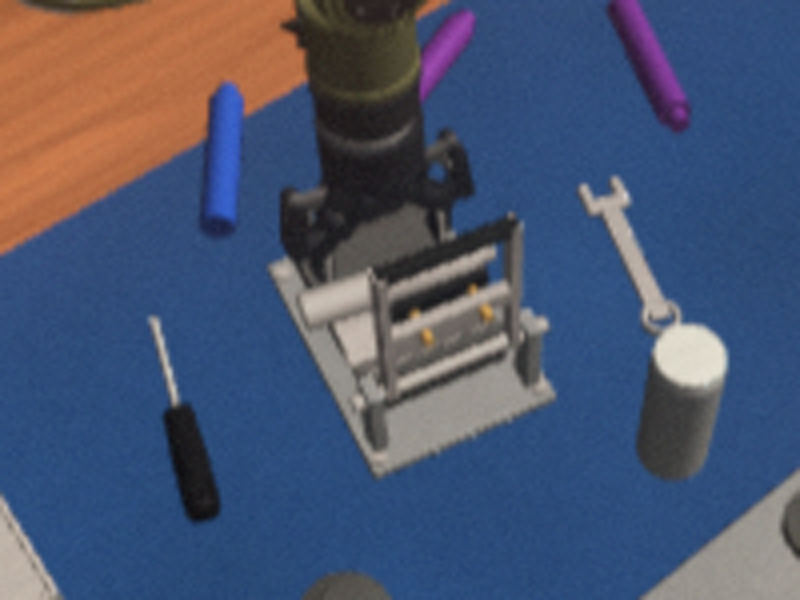

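carry_out([
  {"x":0.29,"y":-0.07,"z":0,"wx":0,"wy":0,"wz":0},
  {"x":0.58,"y":-0.13,"z":0,"wx":0,"wy":0,"wz":0},
  {"x":0.88,"y":-0.2,"z":0,"wx":0,"wy":0,"wz":0},
  {"x":1.17,"y":-0.27,"z":0,"wx":0,"wy":0,"wz":0},
  {"x":1.46,"y":-0.33,"z":0,"wx":0,"wy":0,"wz":0},
  {"x":1.75,"y":-0.4,"z":0,"wx":0,"wy":0,"wz":0},
  {"x":1.95,"y":-0.44,"z":0,"wx":0,"wy":0,"wz":0},
])

```text
time_s: 5.65
tcp_pos: [0.5481, -0.0528, 0.0314]
tool_rot: [-1.306, -1.045, 1.044]
force: [0.2, -0.6, 1.6]
gripper_width: 0.0848
```

Run:
```python
from h import *
snap("wrist","w4.png"); snap("scene","s4.png"); s=env.get_state(); print(s["tcp_pos"],s["force"],s["time_s"])
a=cv2.imread("pics/s4.png")[140:290,200:400]; cv2.imwrite("pics/s4.png",cv2.resize(a,None,fx=4,fy=4,interpolation=cv2.INTER_CUBIC))
```

```text
[ 0.54863704 -0.05293303  0.03150454] [ 0.13964381 -0.1772745   0.41090739] 5.75
```

View pics/w4.png

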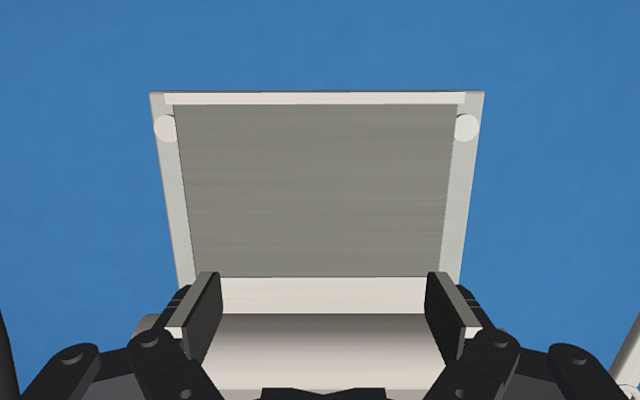

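View pics/s4.png

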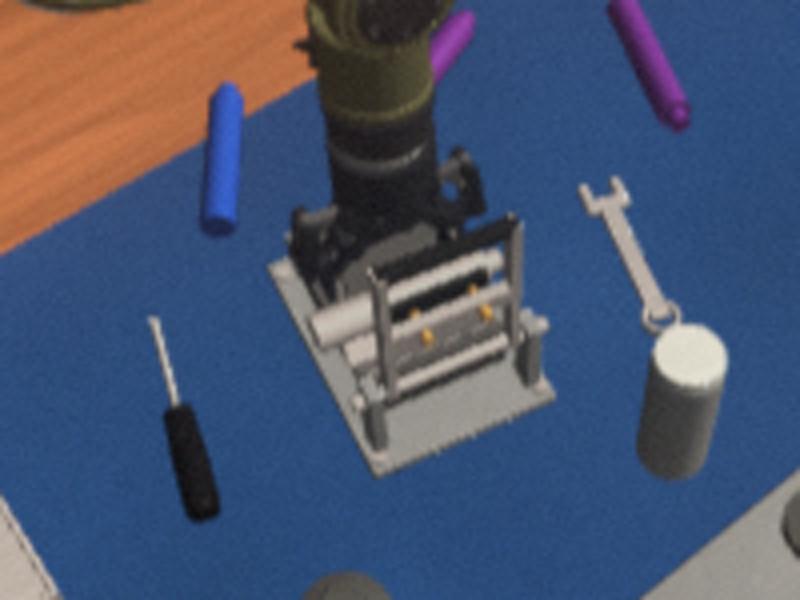

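The wrist view shows the bolt now parallel to the vee, its near edge level along row 314, and just before the crest. I'll ease it over in 2 mm steps, then back off.

carry_out([
  {"x":0.2,"y":-0.04,"z":0,"wx":0,"wy":0,"wz":0},
  {"x":0.39,"y":-0.09,"z":0,"wx":0,"wy":0,"wz":0},
  {"x":0.58,"y":-0.13,"z":0,"wx":0,"wy":0,"wz":0},
  {"x":0.78,"y":-0.18,"z":0,"wx":0,"wy":0,"wz":0},
  {"x":0.88,"y":-0.2,"z":0,"wx":0,"wy":0,"wz":0},
  {"x":0.88,"y":-0.2,"z":0,"wx":0,"wy":0,"wz":0},
])

```text
time_s: 6.5
tcp_pos: [0.5565, -0.0548, 0.0313]
tool_rot: [-1.306, -1.044, 1.044]
force: [0.4, -0.2, -0.6]
gripper_width: 0.0854
```

Run:
```python
from h import *
snap("wrist","w5.png"); snap("scene","s5.png"); s=env.get_state(); print(s["tcp_pos"],s["force"],s["time_s"])
a=cv2.imread("pics/s5.png")[140:290,200:400]; cv2.imwrite("pics/s5.png",cv2.resize(a,None,fx=4,fy=4,interpolation=cv2.INTER_CUBIC))
```

```text
[ 0.55632301 -0.05475529  0.03125768] [0.10002451 0.09137407 0.3933635 ] 6.6
```

View pics/w5.png

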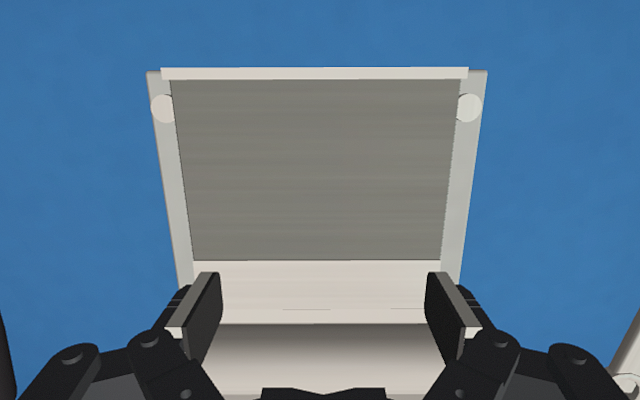

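View pics/s5.png

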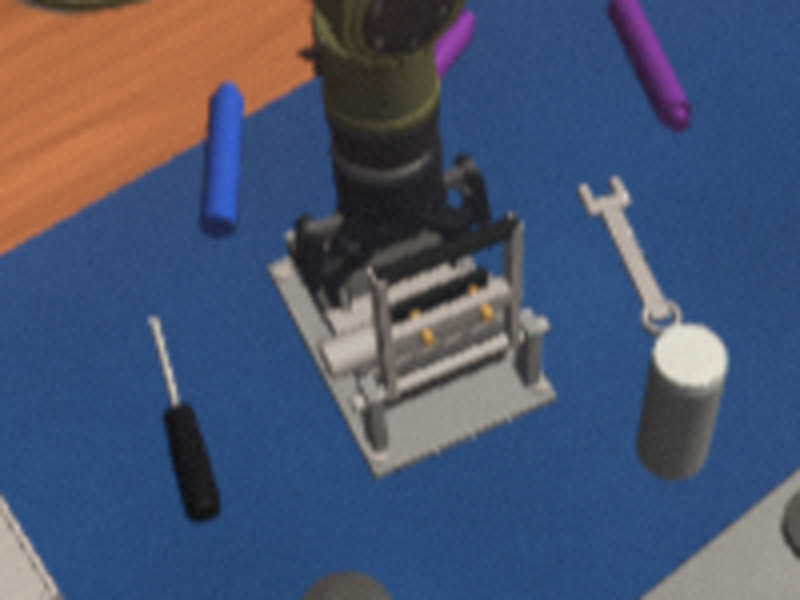

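The bolt has dropped past the crest, since its near edge is now beyond the ramp top. I'll back away and rise to check that it is centred.

carry_out([
  {"x":-2,"y":0.4,"z":0,"wx":0,"wy":0,"wz":0},
  {"x":-4,"y":0.8,"z":1,"wx":0,"wy":0,"wz":0},
  {"x":-7,"y":1.4,"z":6,"wx":0,"wy":0,"wz":0},
  {"x":-9.4,"y":1.6,"z":12,"wx":0,"wy":0,"wz":0},
  {"x":-9.4,"y":1.6,"z":18,"wx":0,"wy":0,"wz":0},
  {"x":-9.4,"y":1.6,"z":22,"wx":0,"wy":0,"wz":0},
  {"x":-9.4,"y":1.6,"z":22,"wx":0,"wy":0,"wz":0},
])

```text
time_s: 7.48
tcp_pos: [0.4646, -0.0389, 0.2549]
tool_rot: [-1.311, -1.049, 1.041]
force: [0.2, -0.5, 0.2]
gripper_width: 0.0856
```

Run:
```python
from h import *
snap("wrist","w6.png"); s=env.get_state(); print(s["tcp_pos"],s["force"],s["time_s"])
a=cv2.imread("pics/w6.png")[225:395,230:410]; cv2.imwrite("pics/w6c.png",cv2.resize(a,None,fx=3.5,fy=3.5,interpolation=cv2.INTER_CUBIC))
snap("top","t6.png"); snap("scene","s6.png")
a=cv2.imread("pics/s6.png")[170:270,250:350]; cv2.imwrite("pics/s6c.png",cv2.resize(a,None,fx=6,fy=6,interpolation=cv2.INTER_CUBIC))
```

```text
[ 0.46332311 -0.03881461  0.2526294 ] [-0.50758409  0.39998574 -0.85791992] 7.525
```

View pics/w6c.png

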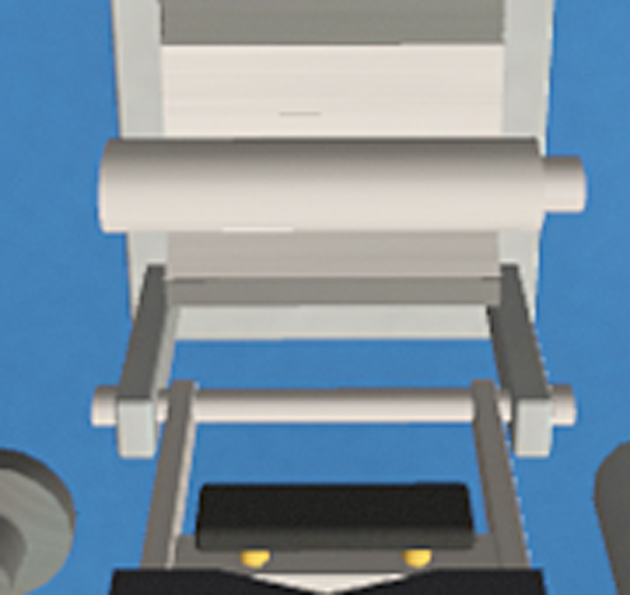

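View pics/s6c.png

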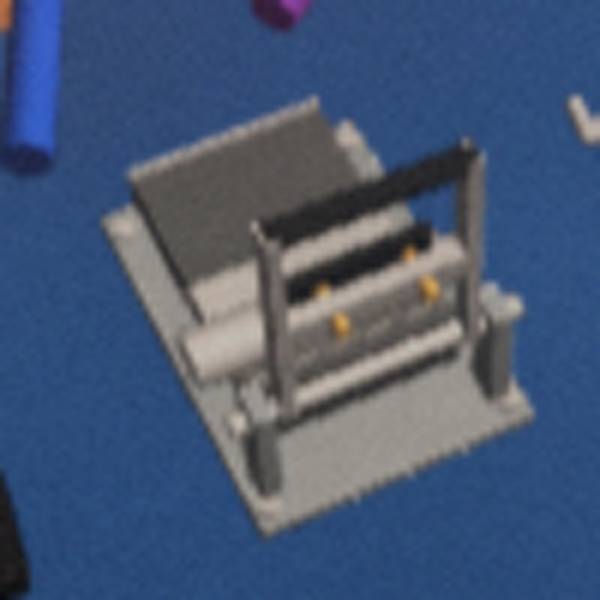

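```bash
cat >> h.py <<'E'
O=np.array([.5938,-.0630,0]); PSI=-.224
EX=np.array([np.cos(PSI),np.sin(PSI),0]); EY=np.array([-np.sin(PSI),np.cos(PSI),0])
def fx(P): P=np.atleast_2d(P)-O; return np.c_[P@EX,P@EY,P[:,2]]
def rayy(c,px,y=0):
    d=c["T"][:3,:3]@np.linalg.inv(c["mtx"])@np.array([px[0],px[1],1.]); o=c["T"][:3,3]
    t=(y-(o-O)@EY)/(d@EY); return fx(o+t*d)[0]
E
python3 - <<'E'
from h import *
c=env.read_camera("wrist")
W=lambda u,v:(230+u/3.5-.4,225+v/3.5-.4)
p=fx(ray(c,[W(103,185),W(540,185)],.0412)); print(p.round(4),p.mean(0).round(4))
c=env.read_camera("scene")
S=lambda u,v:(250+u/6-.4,170+v/6-.4)
for px in [S(367,190)]:
    q=rayy(c,px); print("bar",q.round(4),"r",np.hypot(q[0]-.062,q[2]-.072).round(4),"ang",np.degrees(np.arctan2(q[2]-.072,.062-q[0])).round(1))
print("bar arm tops y", [rayy(c,S(262,228),-.048).round(3),rayy(c,S(468,150),.048).round(3)])
E
```

```text
[[-0.0071 -0.076   0.0412]
 [-0.0075  0.0641  0.0412]] [-0.0073 -0.0059  0.0412]
bar [0.0525 0.     0.194 ] r 0.1224 ang 85.5
bar arm tops y [array([ 0.049, -0.048,  0.191]), array([0.054, 0.048, 0.196])]
```

Run:
```python
import cv2
a=cv2.imread("pics/t6.png")[160:255,300:395]
cv2.imwrite("pics/t6c.png",cv2.resize(a,None,fx=6,fy=6,interpolation=cv2.INTER_CUBIC))
```

View pics/t6c.png

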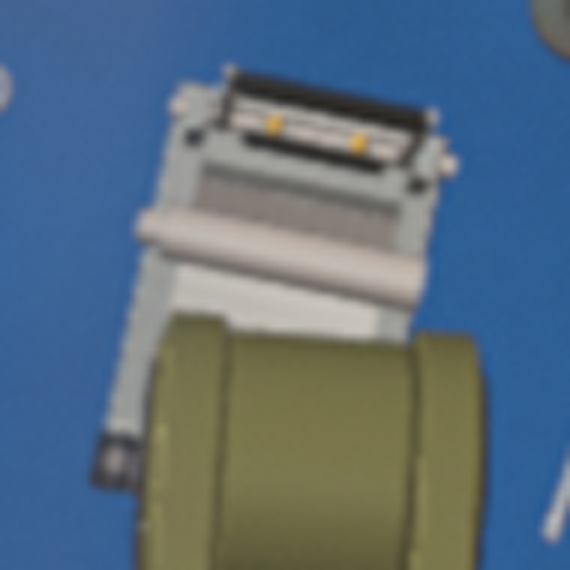

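The single-view bolt x of -7 mm is suspect because the arm was still settling when that frame was taken. I'll take a fresh frame and check the bolt against the fixture's own edges in it.

Run:
```python
from h import *
c=snap("wrist","w7.png"); s=env.get_state(); print(s["tcp_pos"],s["time_s"])
g=cv2.cvtColor(c["img"],cv2.COLOR_RGB2GRAY).astype(float)
for col in (280,300,330,360):
    p=g[230:320,col-3:col+4].mean(1); print(col,[(230+i,int(p[i])) for i in range(len(p)) if i and abs(p[i]-p[i-1])>7])
print("pred rows seated: ramp0,bolt axis,veefar,crest", [proj(c,O+x*EX+np.array([0,0,z]))[0].round(1).tolist() for x,z in((-.046,.033),(0,.0412),(.03,.05),(-.015,.035))])
# tangents
for x,z in ((0,.0412),(-.003,.0445),(-.015,.050)):
    o=fx(c["T"][:3,3])[0]; v=np.array([x-o[0],z-o[2]]); D=np.hypot(*v); a=np.arctan2(v[1],v[0]); h=np.arcsin(.015/D)
    r=[]
    for k in(-1,1):
        L=D*np.cos(h); q=o[[0,2]]+L*np.array([np.cos(a+k*h),np.sin(a+k*h)]); r.append(proj(c,O+q[0]*EX+np.array([0,0,q[1]]))[0][1].round(1))
    print("cyl",x,z,r)
```

```text
[ 0.46137629 -0.03866111  0.24974365] 7.775
280 [(244, 162), (245, 221), (271, 143), (272, 91), (273, 107), (276, 124), (277, 134), (278, 145), (279, 155), (280, 163), (282, 178), (283, 186), (284, 194), (285, 202), (298, 190), (299, 180), (311, 189), (312, 127), (314, 135)]
300 [(244, 162), (245, 221), (271, 142), (272, 91), (273, 107), (276, 125), (277, 134), (278, 145), (279, 155), (280, 164), (281, 171), (283, 187), (284, 195), (285, 203), (298, 189), (299, 177), (311, 192), (312, 127), (314, 137), (319, 127)]
330 [(243, 130), (244, 190), (245, 222), (271, 141), (272, 92), (273, 108), (276, 124), (277, 135), (278, 145), (279, 156), (280, 164), (282, 179), (283, 187), (284, 196), (285, 204), (298, 178), (299, 170), (311, 190), (312, 127), (314, 140), (319, 130)]
360 [(243, 130), (244, 192), (245, 220), (270, 218), (271, 140), (272, 93), (273, 108), (276, 125), (277, 136), (278, 147), (279, 156), (280, 165), (283, 188), (284, 197), (298, 182), (299, 168), (311, 190), (312, 127), (314, 141), (319, 148)]
pred rows seated: ramp0,bolt axis,veefar,crest [[327.0, 243.8], [326.8, 284.0], [326.7, 311.4], [326.8, 269.5]]
cyl 0 0.0412 [np.float64(270.5), np.float64(297.8)]
cyl -0.003 0.0445 [np.float64(269.6), np.float64(297.2)]
cyl -0.015 0.05 [np.float64(262.4), np.float64(290.6)]
```

View pics/w7.png

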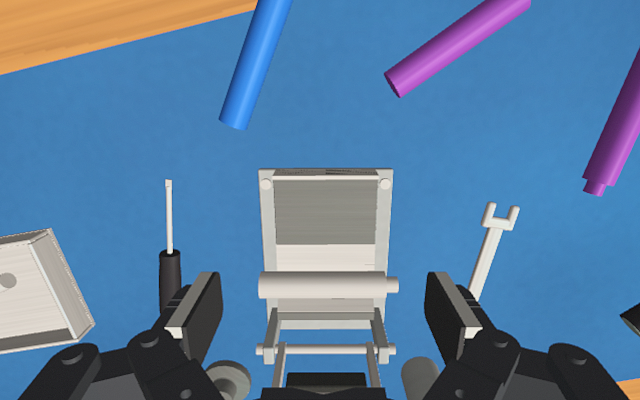

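The bolt is seated. Observed edge rows 271 and 298.5 match the seated prediction of 270.5 and 297.8, with the ramp and vee edges within 0.1 px. Along the vee it is at about -5 mm, inside the ±15 limit. Next is the bar position by crossing the scene and top views.

Run:
```python
from h import *
ct=snap("top","t8.png"); cs=snap("scene","s8.png")
T=lambda u,v:(300+u/6-.4,160+v/6-.4); S=lambda u,v:(250+u/6-.4,170+v/6-.4)
for th in(80,85,90,95,100):
    t=np.radians(th); P=O+np.array([0,0,.072+.13*np.sin(t)])+EX*(.062-.13*np.cos(t))
    L=[P-EY*.044,P,P+EY*.044]
    print(th,"top",((proj(ct,L)+.4-[300,160])*6).round(0).tolist(),"scene",((proj(cs,L)+.4-[250,170])*6).round(0).tolist())
for n,x0,y0,f in(("t8",325,165,12),("s8",290,190,12)):
    a=cv2.imread(f"pics/{n}.png")[y0:y0+45,x0:x0+60]; cv2.imwrite(f"pics/{n}c.png",cv2.resize(a,None,fx=f,fy=f,interpolation=cv2.INTER_CUBIC))
```

```text
80 top [[403.0, 166.0], [314.0, 147.0], [225.0, 127.0]] scene [[261.0, 197.0], [354.0, 160.0], [445.0, 125.0]]
85 top [[408.0, 143.0], [319.0, 124.0], [231.0, 104.0]] scene [[271.0, 213.0], [365.0, 176.0], [456.0, 140.0]]
90 top [[413.0, 121.0], [324.0, 101.0], [236.0, 82.0]] scene [[282.0, 232.0], [376.0, 195.0], [468.0, 158.0]]
95 top [[418.0, 98.0], [329.0, 79.0], [241.0, 59.0]] scene [[293.0, 252.0], [388.0, 214.0], [480.0, 177.0]]
100 top [[422.0, 76.0], [334.0, 57.0], [245.0, 37.0]] scene [[305.0, 274.0], [400.0, 236.0], [492.0, 198.0]]
```

View pics/t8c.png

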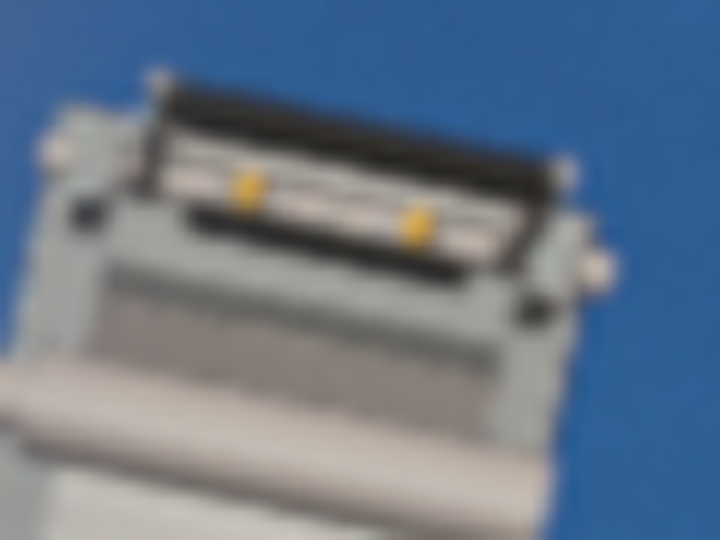

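View pics/s8c.png

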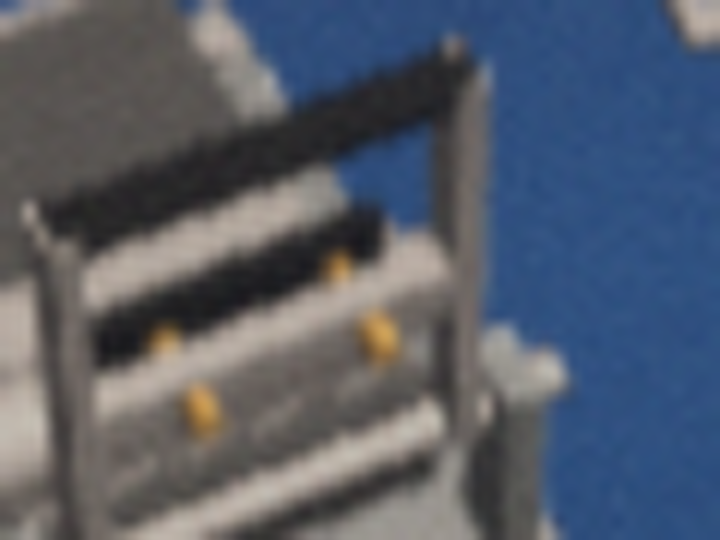

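Both views put the bar upright, at 90° ± 2° (fixture x about 62, z about 202 mm). I'll close the fingers, pass above it, and come down behind it.

carry_out([
  {"x":0,"y":0,"z":2.5,"wx":0,"wy":0,"wz":0},
  {"x":0,"y":0,"z":4,"wx":0,"wy":0,"wz":0},
  {"x":5,"y":-1,"z":4,"wx":0,"wy":0,"wz":0},
  {"x":10,"y":-2,"z":4,"wx":0,"wy":0,"wz":0},
  {"x":15,"y":-3,"z":4,"wx":0,"wy":0,"wz":0},
  {"x":20,"y":-4,"z":4,"wx":0,"wy":0,"wz":0},
  {"x":23,"y":-4.7,"z":4,"wx":0,"wy":0,"wz":0},
  {"x":23,"y":-4.7,"z":4,"wx":0,"wy":0,"wz":0},
  {"x":23,"y":-4.7,"z":4,"wx":0,"wy":0,"wz":0},
], claw=255)

```text
time_s: 9.0
tcp_pos: [0.6918, -0.0856, 0.2909]
tool_rot: [-1.305, -1.043, 1.045]
force: [-0.1, -0.2, -0.1]
gripper_width: -0.0001
```

Run:
```python
from h import *
snap("wrist","w9.png"); snap("scene","s9.png"); s=env.get_state(); print(s["tcp_pos"],fx(s["tcp_pos"]),s["force"],s["time_s"],s["joints"].round(2))
a=cv2.imread("pics/s9.png")[140:290,200:400]; cv2.imwrite("pics/s9.png",cv2.resize(a,None,fx=4,fy=4,interpolation=cv2.INTER_CUBIC))
```

```text
[ 0.69153138 -0.08552099  0.29178744] [[ 1.00292351e-01 -2.49124917e-04  2.91787438e-01]] [ 1.26909872  0.55109666 -1.58115262] 9.1 [-0.12  0.5   0.36  1.43  0.    0.1 ]
```

View pics/w9.png

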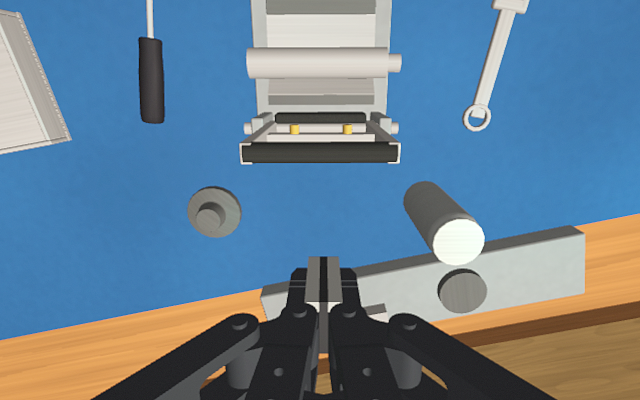

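View pics/s9.png

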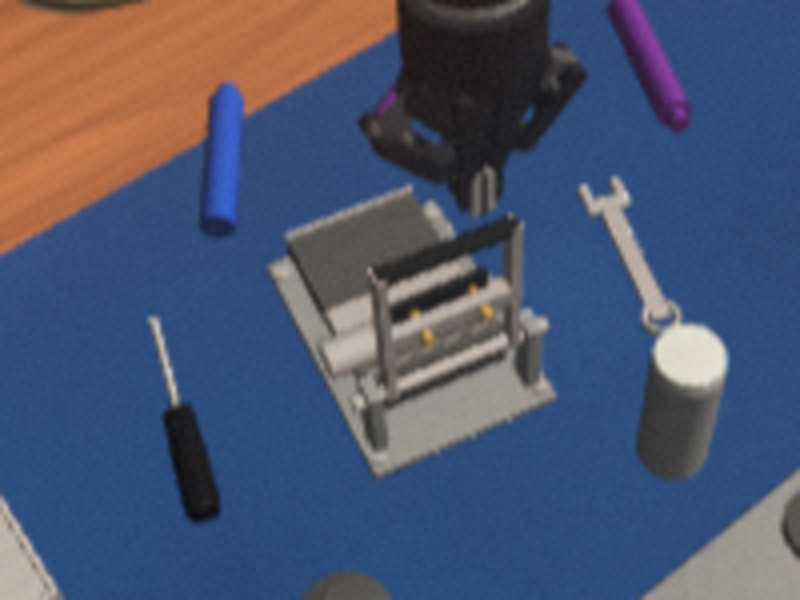

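Run:
```python
from h import *
c=env.read_camera("wrist")
q=rayy(c,(321,152)); o=fx(c["T"][:3,3])[0]; print(q,o)
d=(q-o)/np.linalg.norm(q-o)
# point on ray at radius .13 from hinge
for t in np.linspace(.1,.35,251):
    p=o+d*t
    if abs(np.hypot(p[0]-.062,p[2]-.072)-.13)<.0005: print(p.round(4),np.degrees(np.arctan2(p[2]-.072,.062-p[0])).round(1))
e=ray(c,[(242,152),(400,152)],.2); print(fx(e).round(4))
```

```text
[4.57869307e-02 6.38833765e-18 2.87685543e-01] [0.01755804 0.00081147 0.4335945 ]
[ 0.0624 -0.0005  0.2019] 90.2
[[ 0.0629 -0.0528  0.2   ]
 [ 0.0626  0.0518  0.2   ]]
```

The bar is measured at fixture (62.4, 202 mm), which is 90.2° on the 130 mm radius. I'll go down behind it, with the tip about 15 mm under the bar's axis.

carry_out([
  {"x":0,"y":0,"z":-5,"wx":0,"wy":0,"wz":0},
  {"x":0,"y":0,"z":-9,"wx":0,"wy":0,"wz":0},
  {"x":0,"y":0,"z":-10.5,"wx":0,"wy":0,"wz":0},
  {"x":0,"y":0,"z":-10.5,"wx":0,"wy":0,"wz":0},
])

```text
time_s: 9.65
tcp_pos: [0.6917, -0.0856, 0.1863]
tool_rot: [-1.305, -1.044, 1.045]
force: [-0.6, 0.8, 0.8]
gripper_width: -0.0001
```

carry_out([
  {"x":-0.98,"y":0.22,"z":0,"wx":0,"wy":0,"wz":0},
  {"x":-1.5,"y":0.34,"z":0,"wx":0,"wy":0,"wz":0},
  {"x":-1.95,"y":0.44,"z":0,"wx":0,"wy":0,"wz":0},
  {"x":-2.5,"y":0.57,"z":0,"wx":0,"wy":0,"wz":0},
  {"x":-3.02,"y":0.69,"z":0,"wx":0,"wy":0,"wz":0},
  {"x":-4.19,"y":0.95,"z":0,"wx":0,"wy":0,"wz":0},
  {"x":-5.27,"y":1.2,"z":-0.15,"wx":0,"wy":0,"wz":0},
])

```text
time_s: 10.52
tcp_pos: [0.6391, -0.0737, 0.1847]
tool_rot: [-1.306, -1.044, 1.044]
force: [4.7, -1.4, -0.8]
gripper_width: -0.0002
```

Run:
```python
from h import *
snap("wrist","w10.png"); snap("scene","s10.png"); s=env.get_state(); print(s["tcp_pos"],fx(s["tcp_pos"]),s["force"],s["time_s"])
a=cv2.imread("pics/s10.png")[140:290,200:400]; cv2.imwrite("pics/s10.png",cv2.resize(a,None,fx=4,fy=4,interpolation=cv2.INTER_CUBIC))
```

```text
[ 0.63758455 -0.07327451  0.18435456] [[ 0.04497296 -0.0002919   0.18435456]] [-0.60926077  0.07554331  0.19339797] 10.625
```

View pics/s10.png

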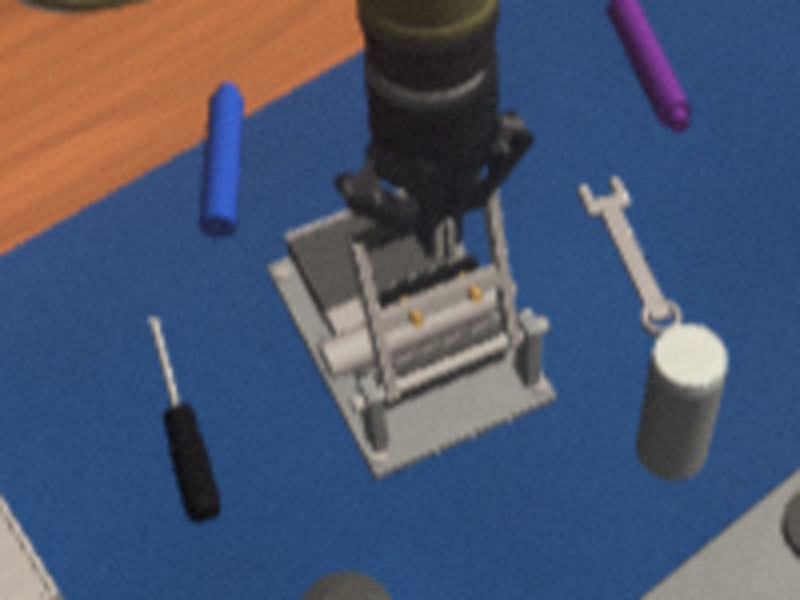

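View pics/w10.png

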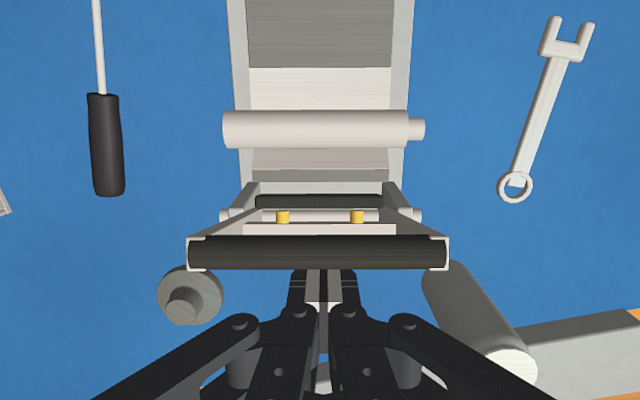

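The hoop follows with about 4.7 N, as expected. I'll continue along the arc to about 40°.

carry_out([
  {"x":-1.07,"y":0.24,"z":-0.35,"wx":0,"wy":0,"wz":0},
  {"x":-2.04,"y":0.47,"z":-0.75,"wx":0,"wy":0,"wz":0},
  {"x":-3.02,"y":0.69,"z":-1.3,"wx":0,"wy":0,"wz":0},
  {"x":-3.99,"y":0.91,"z":-1.9,"wx":0,"wy":0,"wz":0},
  {"x":-4.87,"y":1.11,"z":-2.6,"wx":0,"wy":0,"wz":0},
  {"x":-5.65,"y":1.29,"z":-3.35,"wx":0,"wy":0,"wz":0},
  {"x":-6.43,"y":1.46,"z":-4.2,"wx":0,"wy":0,"wz":0},
])

```text
time_s: 11.5
tcp_pos: [0.5749, -0.059, 0.1422]
tool_rot: [-1.306, -1.044, 1.044]
force: [2.5, -0.4, 1.2]
gripper_width: 0.0
```

Run:
```python
from h import *
snap("wrist","w11.png"); snap("scene","s11.png"); s=env.get_state(); print(s["tcp_pos"],fx(s["tcp_pos"]),s["force"],s["time_s"])
a=cv2.imread("pics/s11.png")[140:290,200:400]; cv2.imwrite("pics/s11.png",cv2.resize(a,None,fx=4,fy=4,interpolation=cv2.INTER_CUBIC))
```

```text
[ 0.57357786 -0.05876763  0.14124779] [[-0.02065706 -0.00036534  0.14124779]] [ 0.07096249  1.18446646 -0.07558247] 11.6
```

View pics/s11.png

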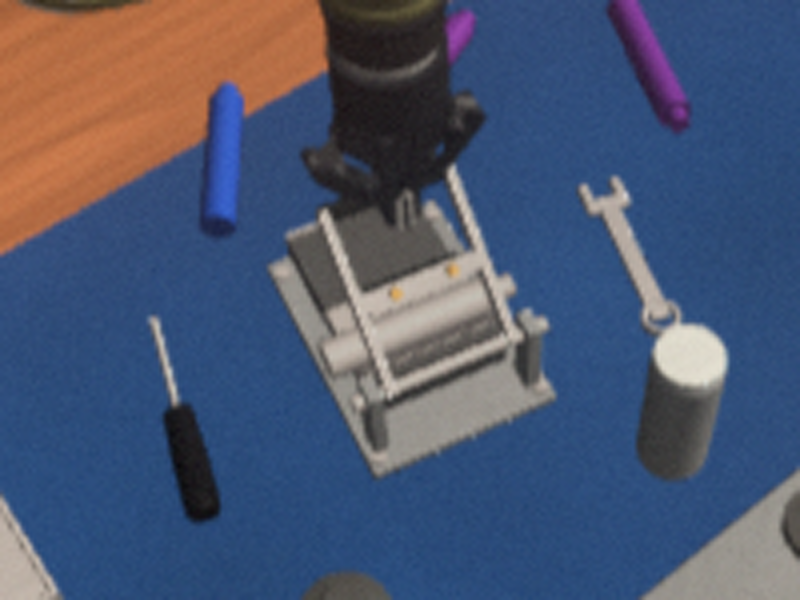

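View pics/w11.png

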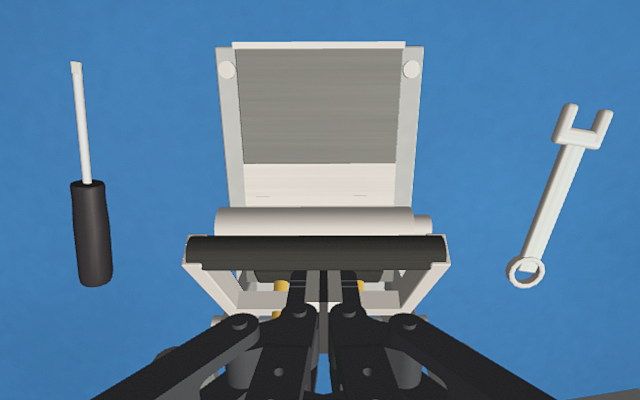

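The hoop stands at about 40°. I'll back off, rise over the bar, and place the closed tips above it.

carry_out([
  {"x":0.4,"y":-0.09,"z":0.3,"wx":0,"wy":0,"wz":0},
  {"x":0.4,"y":-0.09,"z":4.5,"wx":0,"wy":0,"wz":0},
  {"x":-0.8,"y":0.18,"z":4.5,"wx":0,"wy":0,"wz":0},
  {"x":-2,"y":0.45,"z":4.5,"wx":0,"wy":0,"wz":0},
  {"x":-2,"y":0.45,"z":4.5,"wx":0,"wy":0,"wz":0},
  {"x":-2,"y":0.45,"z":4.5,"wx":0,"wy":0,"wz":0},
])

```text
time_s: 12.35
tcp_pos: [0.5549, -0.0546, 0.1871]
tool_rot: [-1.305, -1.044, 1.045]
force: [-0.2, -0.7, -0.3]
gripper_width: -0.0006
```

Run:
```python
from h import *
c=snap("wrist","w12.png"); s=env.get_state(); print(s["tcp_pos"],fx(s["tcp_pos"]),s["force"],s["time_s"])
o=fx(c["T"][:3,3])[0]; print(o)
```

```text
[ 0.55519548 -0.05465426  0.18726749] [[-0.0394939  -0.00043804  0.18726749]] [-0.4969268  -0.02229086 -0.60796143] 12.4
[-0.12235247  0.00065022  0.32905911]
```

View pics/w12.png

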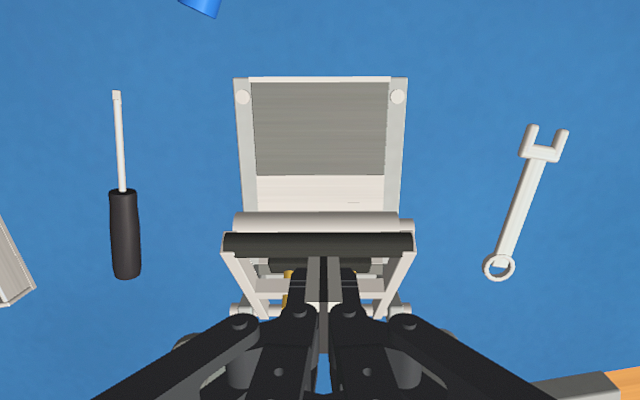

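```bash
cat >> h.py <<'E'
def barang(c,px):
    d=fx(O+c["T"][:3,:3]@np.linalg.inv(c["mtx"])@np.array([px[0],px[1],1.]))[0]; o=fx(c["T"][:3,3])[0]
    t=np.linspace(.05,.5,5000)[:,None]; P=o+t*d; r=np.hypot(P[:,0]-.062,P[:,2]-.072); e=r-.13
    return [(P[i].round(4).tolist(),float(np.degrees(np.arctan2(P[i,2]-.072,.062-P[i,0])).round(1))) for i in range(len(t)-1) if e[i]*e[i+1]<=0]
E
python3 - <<'E'
from h import *
c=env.read_camera("wrist"); print(barang(c,(318,245)))
E
```

```text
[([-0.038, -0.0019, 0.1551], 39.7), ([0.0649, -0.005, -0.0579], -91.3)]
```

The bar is at 39.7°, directly under the tips. I'll press it down along its arc to about 16°.

carry_out([
  {"x":0,"y":0,"z":-1.5,"wx":0,"wy":0,"wz":0},
  {"x":0,"y":0,"z":-2.3,"wx":0,"wy":0,"wz":0},
  {"x":-0.25,"y":0.06,"z":-2.9,"wx":0,"wy":0,"wz":0},
  {"x":-0.5,"y":0.11,"z":-3.35,"wx":0,"wy":0,"wz":0},
  {"x":-0.8,"y":0.18,"z":-3.8,"wx":0,"wy":0,"wz":0},
  {"x":-1.07,"y":0.24,"z":-4.3,"wx":0,"wy":0,"wz":0},
  {"x":-1.3,"y":0.3,"z":-4.8,"wx":0,"wy":0,"wz":0},
  {"x":-1.56,"y":0.36,"z":-5.3,"wx":0,"wy":0,"wz":0},
  {"x":-1.8,"y":0.41,"z":-5.8,"wx":0,"wy":0,"wz":0},
  {"x":-2,"y":0.46,"z":-6.35,"wx":0,"wy":0,"wz":0},
  {"x":-2.3,"y":0.52,"z":-7.2,"wx":0,"wy":0,"wz":0},
])

```text
time_s: 13.82
tcp_pos: [0.5326, -0.0494, 0.1155]
tool_rot: [-1.306, -1.045, 1.044]
force: [-1.9, -0.3, 2.2]
gripper_width: -0.0003
```

Run:
```python
from h import *
c=snap("wrist","w13.png"); snap("scene","s13.png"); s=env.get_state(); print(s["tcp_pos"],fx(s["tcp_pos"]),s["force"],s["time_s"])
a=cv2.imread("pics/s13.png")[140:290,200:400]; cv2.imwrite("pics/s13.png",cv2.resize(a,None,fx=4,fy=4,interpolation=cv2.INTER_CUBIC))
```

```text
[ 0.53191192 -0.04937274  0.11459582] [[-0.06336895 -0.00046048  0.11459582]] [ 0.64428675  0.27518198 -0.08377749] 13.925
```

View pics/w13.png

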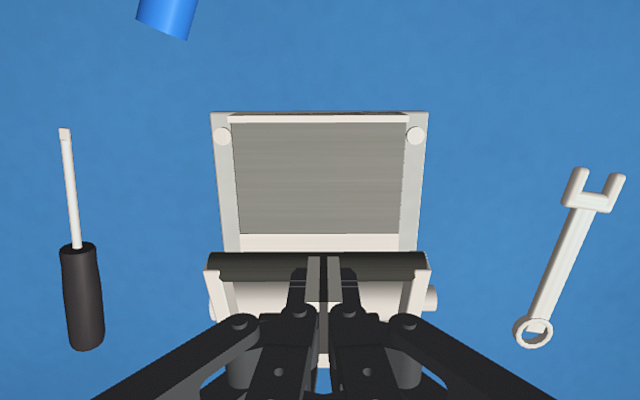

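View pics/s13.png

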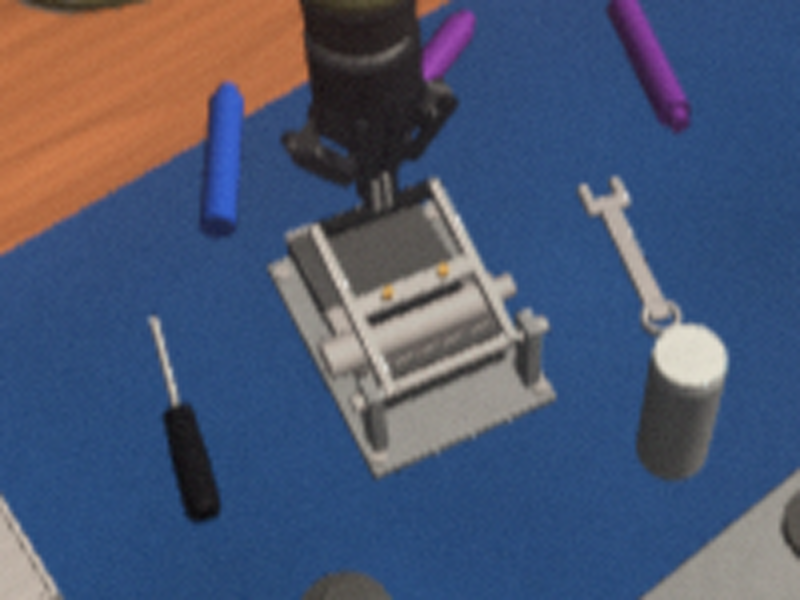

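carry_out([
  {"x":-0.06,"y":0.01,"z":-0.4,"wx":0,"wy":0,"wz":0},
  {"x":-0.12,"y":0.03,"z":-0.8,"wx":0,"wy":0,"wz":0},
  {"x":-0.18,"y":0.04,"z":-1.1,"wx":0,"wy":0,"wz":0},
  {"x":-0.24,"y":0.06,"z":-1.4,"wx":0,"wy":0,"wz":0},
  {"x":-0.3,"y":0.07,"z":-1.6,"wx":0,"wy":0,"wz":0},
  {"x":-0.3,"y":0.07,"z":-1.7,"wx":0,"wy":0,"wz":0},
])

```text
time_s: 14.68
tcp_pos: [0.5293, -0.0487, 0.0987]
tool_rot: [-1.306, -1.044, 1.044]
force: [-2.1, 0.6, 1.6]
gripper_width: 0.0005
```

carry_out([
  {"x":0,"y":0,"z":-0.05,"wx":0,"wy":0,"wz":0},
  {"x":0,"y":0,"z":-0.1,"wx":0,"wy":0,"wz":0},
  {"x":-0.02,"y":0,"z":-0.15,"wx":0,"wy":0,"wz":0},
  {"x":-0.02,"y":0,"z":-0.2,"wx":0,"wy":0,"wz":0},
  {"x":-0.02,"y":0,"z":-0.25,"wx":0,"wy":0,"wz":0},
])

```text
time_s: 15.3
tcp_pos: [0.5291, -0.0487, 0.0963]
tool_rot: [-1.306, -1.044, 1.044]
force: [-1.8, 1.3, 2.3]
gripper_width: -0.0001
```

Run:
```python
from h import *
c=snap("scene","s14.png"); s=env.get_state(); print(s["tcp_pos"],fx(s["tcp_pos"]),s["force"],s["time_s"])
a=cv2.imread("pics/s14.png")[175:265,250:360]; cv2.imwrite("pics/s14.png",cv2.resize(a,None,fx=7,fy=6.6,interpolation=cv2.INTER_CUBIC))
```

```text
[ 0.52913334 -0.04870057  0.0962061 ] [[-0.06622743 -0.00042232  0.0962061 ]] [-1.05658918  1.23328732  2.68963601] 15.35
```

View pics/s14.png

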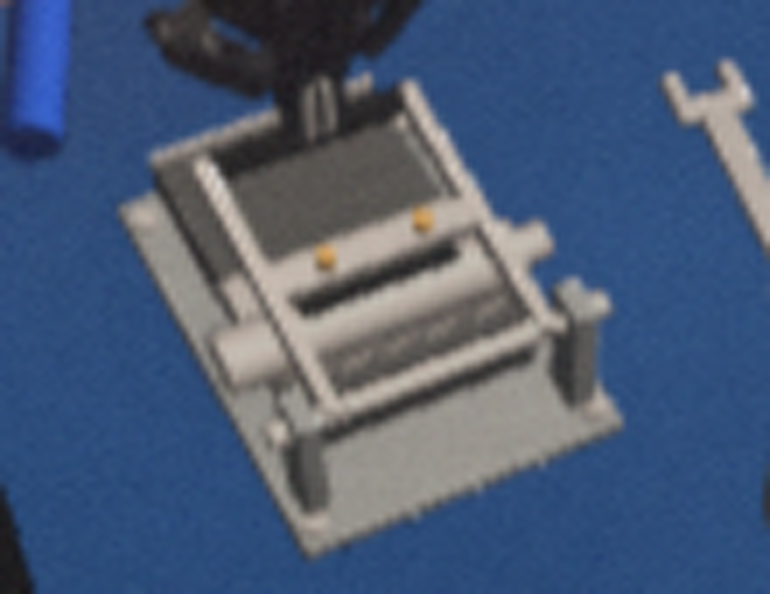

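No contact yet: 2.5 N of plain hinge drag, at about 7.6°. From here I'll go in 2 mm steps at 0.5 mm per row, watching the force.

carry_out([
  {"x":0,"y":0,"z":-0.05,"wx":0,"wy":0,"wz":0},
  {"x":0,"y":0,"z":-0.1,"wx":0,"wy":0,"wz":0},
  {"x":0,"y":0,"z":-0.15,"wx":0,"wy":0,"wz":0},
  {"x":-0.02,"y":0,"z":-0.2,"wx":0,"wy":0,"wz":0},
])

```text
time_s: 15.85
tcp_pos: [0.529, -0.0487, 0.0943]
tool_rot: [-1.306, -1.044, 1.044]
force: [-1.0, 0.6, 2.2]
gripper_width: -0.0
```

carry_out([
  {"x":0,"y":0,"z":-0.05,"wx":0,"wy":0,"wz":0},
  {"x":0,"y":0,"z":-0.1,"wx":0,"wy":0,"wz":0},
  {"x":0,"y":0,"z":-0.15,"wx":0,"wy":0,"wz":0},
  {"x":-0.02,"y":0,"z":-0.2,"wx":0,"wy":0,"wz":0},
])

```text
time_s: 16.35
tcp_pos: [0.5289, -0.0487, 0.0923]
tool_rot: [-1.306, -1.044, 1.044]
force: [-1.3, 1.8, 2.2]
gripper_width: 0.0003
```

carry_out([
  {"x":0,"y":0,"z":-0.05,"wx":0,"wy":0,"wz":0},
  {"x":0,"y":0,"z":-0.1,"wx":0,"wy":0,"wz":0},
  {"x":0,"y":0,"z":-0.15,"wx":0,"wy":0,"wz":0},
  {"x":0,"y":0,"z":-0.2,"wx":0,"wy":0,"wz":0},
])

```text
time_s: 16.85
tcp_pos: [0.5287, -0.0488, 0.0903]
tool_rot: [-1.306, -1.044, 1.044]
force: [-1.3, 1.1, 1.9]
gripper_width: 0.0001
```

carry_out([
  {"x":0,"y":0,"z":-0.05,"wx":0,"wy":0,"wz":0},
  {"x":0,"y":0,"z":-0.1,"wx":0,"wy":0,"wz":0},
  {"x":0,"y":0,"z":-0.15,"wx":0,"wy":0,"wz":0},
  {"x":0,"y":0,"z":-0.2,"wx":0,"wy":0,"wz":0},
])

```text
time_s: 17.35
tcp_pos: [0.5287, -0.0488, 0.0883]
tool_rot: [-1.306, -1.044, 1.044]
force: [-1.2, 0.2, 2.0]
gripper_width: -0.0002
```

carry_out([
  {"x":0,"y":0,"z":-0.05,"wx":0,"wy":0,"wz":0},
  {"x":0,"y":0,"z":-0.1,"wx":0,"wy":0,"wz":0},
  {"x":0,"y":0,"z":-0.15,"wx":0,"wy":0,"wz":0},
  {"x":0,"y":0,"z":-0.2,"wx":0,"wy":0,"wz":0},
])

```text
time_s: 17.85
tcp_pos: [0.5286, -0.0488, 0.0865]
tool_rot: [-1.306, -1.044, 1.044]
force: [-3.5, 0.3, 7.1]
gripper_width: 0.0001
```

The force jumped from 2.0 to 7.1 N, so the presser is bearing (θ about 3°). One small step more and a hold, to average the reading.

carry_out([
  {"x":0,"y":0,"z":-0.03,"wx":0,"wy":0,"wz":0},
  {"x":0,"y":0,"z":-0.03,"wx":0,"wy":0,"wz":0},
  {"x":0,"y":0,"z":-0.03,"wx":0,"wy":0,"wz":0},
])

```text
time_s: 18.23
tcp_pos: [0.5286, -0.0487, 0.0862]
tool_rot: [-1.306, -1.044, 1.044]
force: [-3.5, 0.8, 6.8]
gripper_width: -0.0003
```

Run:
```python
from h import *
F=[]
for i in range(6):
    F.append(env.get_state()["force"]); env.read_camera("scene")
print(np.mean(F,0),np.std(F,0),env.get_state()["tcp_pos"],env.get_state()["time_s"])
```

```text
[-3.30220908  0.45746631  6.12793389] [0.34040696 0.6411207  0.40563534] [ 0.52860022 -0.04874335  0.08625446] 18.525
```

The steady push averages 6.1 N, the low end of the 6 to 11 N window. I'll add 0.7 mm.

carry_out([
  {"x":0,"y":0,"z":-0.03,"wx":0,"wy":0,"wz":0},
  {"x":0,"y":0,"z":-0.05,"wx":0,"wy":0,"wz":0},
  {"x":0,"y":0,"z":-0.07,"wx":0,"wy":0,"wz":0},
  {"x":0,"y":0,"z":-0.07,"wx":0,"wy":0,"wz":0},
])

```text
time_s: 19.02
tcp_pos: [0.5286, -0.0487, 0.0857]
tool_rot: [-1.306, -1.044, 1.044]
force: [-3.6, 1.1, 8.2]
gripper_width: 0.0001
```

Run:
```python
from h import *
F=[]
for i in range(5):
    F.append(env.get_state()["force"]); env.read_camera("scene")
print(np.mean(F,0),np.std(F,0),env.get_state()["tcp_pos"],env.get_state()["time_s"])
```

```text
[-4.06135957  0.63920469  7.96830676] [0.33368875 0.55082762 0.51985943] [ 0.5285377  -0.0487395   0.08572451] 19.275
```

A steady 8.0 N sits mid-window. I'll let go straight up and retreat.

carry_out([
  {"x":0,"y":0,"z":0.1,"wx":0,"wy":0,"wz":0},
  {"x":0,"y":0,"z":0.3,"wx":0,"wy":0,"wz":0},
  {"x":0,"y":0,"z":1.5,"wx":0,"wy":0,"wz":0},
  {"x":0,"y":0,"z":5,"wx":0,"wy":0,"wz":0},
  {"x":-3,"y":0.7,"z":10,"wx":0,"wy":0,"wz":0},
  {"x":-6.5,"y":1.4,"z":15,"wx":0,"wy":0,"wz":0},
  {"x":-6.5,"y":1.4,"z":15,"wx":0,"wy":0,"wz":0},
  {"x":-6.5,"y":1.4,"z":15,"wx":0,"wy":0,"wz":0},
])

```text
time_s: 20.27
tcp_pos: [0.4642, -0.0348, 0.2358]
tool_rot: [-1.307, -1.046, 1.043]
force: [-0.5, 0.1, -0.4]
gripper_width: 0.0002
```

Run:
```python
from h import *
env.read_camera("top");env.read_camera("top")
c=snap("wrist","w15.png"); s=env.get_state(); print(s["tcp_pos"],s["force"],s["time_s"])
snap("scene","s15.png"); snap("top","t15.png")
a=cv2.imread("pics/s15.png")[175:265,250:360]; cv2.imwrite("pics/s15c.png",cv2.resize(a,None,fx=7,fy=6.6,interpolation=cv2.INTER_CUBIC))
for x,z in ((0,.0412),(-.003,.0445)):
    o=fx(c["T"][:3,3])[0]; v=np.array([x-o[0],z-o[2]]); D=np.hypot(*v); a=np.arctan2(v[1],v[0]); h=np.arcsin(.015/D); r=[]
    for k in(-1,1):
        L=D*np.cos(h); q=o[[0,2]]+L*np.array([np.cos(a+k*h),np.sin(a+k*h)]); r.append([proj(c,O+q[0]*EX+y*EY+np.array([0,0,q[1]]))[0].round(1).tolist() for y in (-.065,.065)])
    print("cyl",x,z,r)
for y in(-.03,.03): print("bar pred 3deg",proj(c,O+EX*(.062-.13*np.cos(.05))+EY*y+np.array([0,0,.072+.13*np.sin(.05)])))
```

```text
[ 0.46350417 -0.0348098   0.23403696] [-0.62000915  0.69195818 -0.28154738] 20.425
cyl 0 0.0412 [[[263.6, 275.9], [382.4, 276.3]], [[262.4, 304.4], [383.4, 304.7]]]
cyl -0.003 0.0445 [[[263.0, 275.1], [383.0, 275.4]], [[261.8, 303.9], [384.1, 304.2]]]
bar pred 3deg [[290.73244079 249.0905582 ]]
bar pred 3deg [[355.56006945 249.26534018]]
```

View pics/w15.png

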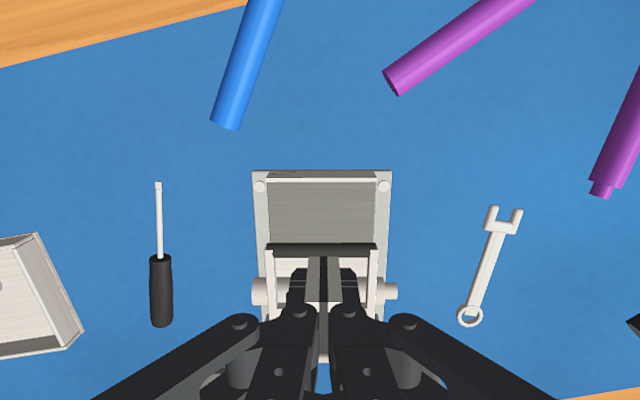

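View pics/s15c.png

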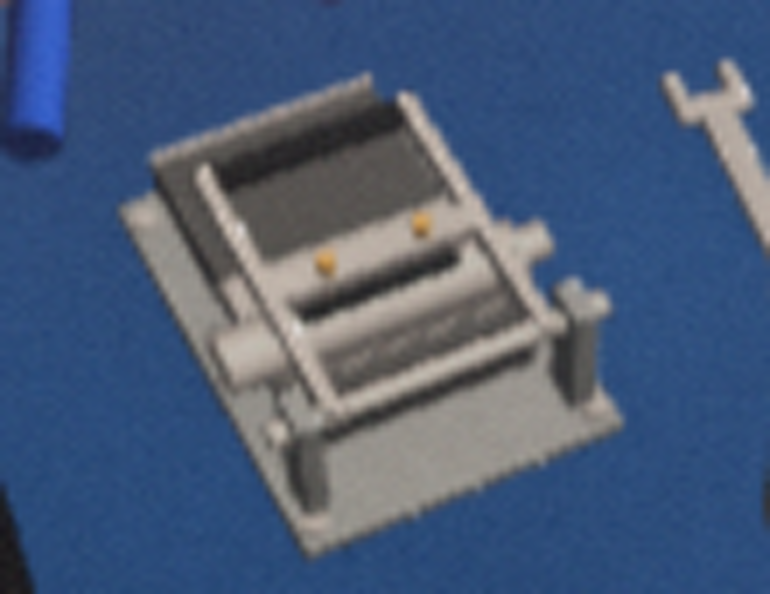

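View pics/t15.png

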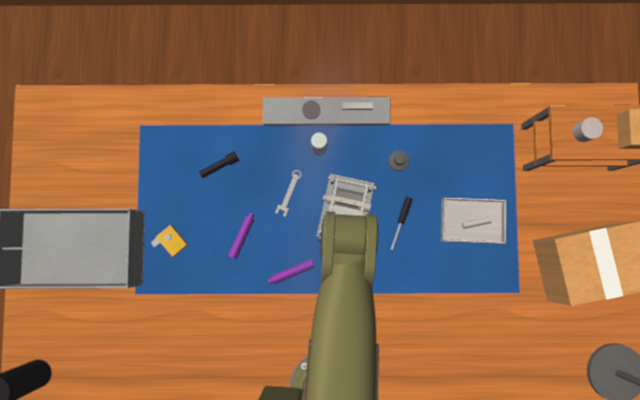

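Run:
```python
from h import *
c=snap("wrist","w16.png"); s=env.get_state(); print(s["tcp_pos"],s["force"],s["time_s"])
g=cv2.cvtColor(c["img"],cv2.COLOR_RGB2GRAY).astype(float)
r=c["img"][:,:,0].astype(float)
for col in (254,256,258,382): 
    p=r[260:320,col]; print(col,[(260+i,int(p[i-1]),int(p[i])) for i in range(1,60) if abs(p[i]-p[i-1])>25])
for col in(280,290,360):
    p=g[230:280,col]; d=[230+i for i in range(50) if p[i]<75]; print("bar",col,d[0],d[-1],barang(c,(col,(d[0]+d[-1])/2))[0])
o=fx(c["T"][:3,3])[0]; v=np.array([-o[0],.0412-o[2]]); D=np.hypot(*v); a=np.arctan2(v[1],v[0]); h=np.arcsin(.015/D)
for k in(-1,1):
    q=o[[0,2]]+D*np.cos(h)*np.array([np.cos(a+k*h),np.sin(a+k*h)]); print([proj(c,O+q[0]*EX+y*EY+np.array([0,0,q[1]]))[0].round(1).tolist() for y in (-.075,-.07,.065)])
```

```text
[ 0.46353534 -0.03477578  0.23420516] [-0.43917976  0.40682834  0.00453367] 20.575
254 [(305, 236, 189), (306, 189, 98), (307, 98, 63)]
256 [(305, 234, 187), (306, 187, 96), (307, 96, 61)]
258 [(305, 234, 187), (306, 187, 94), (307, 94, 62)]
382 [(277, 212, 156), (278, 156, 104)]
bar 280 244 257 ([-0.0678, -0.0397, 0.0803], 3.7)
bar 290 244 279 ([-0.0656, -0.0291, 0.0972], 11.2)
bar 360 243 257 ([-0.0678, 0.034, 0.079], 3.1)
[[254.5, 276.4], [259.1, 276.4], [382.5, 276.7]]
[[253.1, 304.9], [257.8, 304.9], [383.5, 305.2]]
```

Run:
```python
from h import *
print(env.sign_off(), env.get_state()["time_s"])
```

```text
the job is handed in; nothing more can be done
the job is handed in; nothing more can be done
```

I rolled the bolt along the deck and over the lip with both open fingers behind it. It dropped into the vee with the clamp open (hoop upright at about 90°). I then swung the hoop over, pressed the bar down with closed fingertips until the presser bore, let go, backed away and handed the job in. The last clock reading before that was 20.6 s.

**What the last checks showed:**
- **Bolt in the vee:** in the wrist view its edges lie within 1 px (about 1 mm) of where a seated bolt should appear. It sat about 5 mm along the vee before clamping, inside the ±15 mm limit.
- **Clamp:** the bar's force rose from about 2 N of hinge drag to a steady 8.0 N when held, inside the 6–11 N window. By my estimate that puts about 12 N on the bolt. After letting go the bar still read about 3.1–3.7°, against about 3° while pressed.
- **Other things:** by eye, the final top view shows the bystanders I could see where they started, and the fingers touched nothing else on the way.

**Checks that disagreed or fell short:**
- **Bolt position:** one early wrist frame put the bolt 7 mm short of the vee's centre. It was taken while the arm was still settling; a fresh frame gave the seated position.
- **Bar angle:** one of the three columns I used for the final bar angle read 11°, because it had picked up other dark pixels. I discarded it.
- **Grip after release:** the presser force after letting go is inferred from the push and the bar angle. It was not measured directly, and the small rise in angle is within my measuring error.

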